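Load the full tube rack into the push-latch bench incubator

ROBOT

A 6-joint arm with a two-finger parallel gripper is mounted at the origin on the work surface. World frame = base frame: x ahead of the robot, y to its left, z up, the work surface at z = 0. Lengths are in m, angles in degrees, forces in N, time in s.
With the tool pointing down it reaches from about 0.4 to 0.825 m from the base axis. Payload 7 kg.
Tool frame: the origin (TCP) lies on the centre line of the jaws, within the pads' length; the fingertips stand 19 mm ahead of it and the grasp point (between the pads) is the TCP; z points along the fingers, y is the line along which they close (so a half turn about z gives the same grasp; the last joint's range is limited). The gripper opens to 88 mm and grips with 3 to 60 N. Pads are 19 mm wide; open, the fingers measure 130 mm over their backs; the gripper's body (78 mm by 193 mm) begins 47 mm behind the grasp point.
Start: joints at [85.319, 20.546, 0.682, 0, -70.136, -16.507], TCP at [0.244, 0.629, 0.246] pointing down, gripper open.
Joint ranges: [-176.03, 176.03], [-82.01, 121.73], [-58.28, 71.71], [-173.87, 95.51], [-174.79, -0.11], [-173.66, 173.66]. Speed limits (degrees/s): [136.94, 136.94, 172.46, 180, 180, 180].

INTERFACE

Orientations are given as [roll, pitch, yaw] about the fixed x, y, z axes, in that order (R = Rz(yaw) Ry(pitch) Rx(roll)).
In Python, from plant import get_state, capture, close_job gives the robot as it stands.
- The arm moves only by the tool apply_moves, never from a script. Its argument "targets" is a list of rows, each a list of 7 numbers: the opening, from 0 (shut) to 1 (fully open), then the shift along the tool's x, y, z normalised to -1 to 1, where 1 is 1000 mm, then the turn, a rotation vector about the tool's x, y, z normalised to -1 to 1, where 1 is 90 degrees. In form: [[claw, tx, ty, tz, ax, ay, az], ...]. A call has 1 to 20 rows; each row shifts and turns the commanded pose from where the row before left it, along the tool's axes as they then stand; what a row does not reach is not made up. A row lasts 1/12 s, in which the tool goes at most 41.7 mm and 7.16 degrees, less where a joint would pass 70% of its speed; a pose out of reach is approached as far as the arm can. A call with a number of a shift or a turn outside -1 to 1 is refused whole. A call with a gripper value outside its range is refused whole. The fingers move at their own pace and stop on an object; "newtons" is the grip in N (left out, the last holds). Time passes only in rows, so rows that do not move let the fingers close. It gives the time, the measured TCP pose, the force, the opening and the grip force at its end, in the units of the state.
- get_state(): the state, without advancing time (a new reading comes with each control period).
- capture(name): name is "scene" or "side" or "wrist"; returns a dict with "frame" (400x640x3 uint8, red, green, blue), "range_z" (400x640 float32, m along the optical axis (not along the pixel's ray), 0 where there is no reading), "camera_matrix" (3x3 intrinsics, pixels), "T" (4x4, takes a point from camera to world coordinates). Camera axes: x right, y down, z forward; pixel columns grow to the right and rows downward; lengths in m; the calibration is good to about 2 mm. A picture is of the moment at which its call begins.
- close_job(): hands the job in; it is judged then, once.
The state is a dict: "time_s": time; "joints": joint angles; "qd": joint speeds; "joint_torque": joint torques, N m; "tcp_pos": TCP position; "eef_rot": TCP orientation; "contact_force": force on the tool from outside, world axes, zero at the start; "moment": the same for the moment, N m; "gripper_width": finger opening in m; "gripper_force": force on a finger pad.
Only numpy, scipy, OpenCV 4.12 (cv2) and the standard library are available. Lean on these libraries where they do the work, as an engineer would, in place of code of your own. Each camera call takes 0.05 s, during which the arm holds its last target. There are 200 camera calls.

TASK

The full rack of sample tubes is due in the bench incubator. Press down the front of the incubator's latched lid and let go so that it springs open, set the full rack upright on the chamber floor without dropping it, then swing the lid down and press its front again until the catch holds it fully shut when you let go. Leave the part-filled rack and everything else on the desk where they are.

Things in the scene. Friction and masses are not known exactly. Their poses are not given: they have to be found in the camera images.
- incubator: bench incubator, white and grey, fixed: 265 mm deep (its x), 200 wide (y), 123 tall with the lid shut. Origin on the desk; front face at x = -140 mm, back at +125. Its x axis points from the front (sloping panel with display and keys) to the back, z up. The case walls end 71 mm above the desk under a soft black seal that reaches 80 mm, on which the lid lies; the chamber is an open well inside
- chamber_floor (a point): centre of the chamber's flat floor, x = +22.5 mm in the incubator, 25.5 mm above the desk; axes as the incubator's; under the lid while that is shut. The floor reaches 77 mm either way along x and 87 mm along y; upright walls, 46 mm high (55 mm at the back). A rack 66 mm tall standing anywhere on it clears the shut lid, which is hollow
- lid (a joint): lid angle, rad. White frame with clear window, 215 mm from hinge to front edge, 196 wide, 39 thick, hinged along the back rim. 0 = shut and latched; 1.5 = fully open (4 degrees short of upright); -0.042 = pressed to its stop (8 mm down at the front). A push-push catch: pressed below about -0.034 and let go, it changes over: latched to free, or free to latched. A shorter press changes nothing
- press_pad (a point): middle of the top face of the ribbed grey press pad, 26 x 70 mm, at the front of the lid's outer face; moves with the lid. Shut: 122 mm above the desk, 195 mm in front of the hinge line and 42 mm above it; lid front edge 20 mm further on. z: outward normal, x to the hinge. Pushing it to the stop takes 6 to 8 N. Once freed, a damped spring lifts the lid by itself to 1.5 in about 2 s
- lid_hinge (a point): middle of the hinge line, 115 mm behind the incubator's origin, 80 mm above the desk, parallel to the incubator's y; turns with the lid. Open, a steel catch tongue stands 20 mm out of the lid's inner face near the front edge. Between 0 and 1.5 it stays nowhere: let go, it rises. Closing takes 2 N at the front, up to 5 N if quick; pressed to the stop and let go, it returns to 0 and holds
- full_rack: the full rack: black plastic block 110 mm long (its x), 52 mm wide (its y), 40 mm tall, holding ten tubes (fixed in it) in two rows of five, with red caps that reach 66 mm above the bottom. 0.17 to 0.32 kg. Origin: centre of its underside, z up. Grip it across its 52 mm width, on the block
- part_rack: the part-filled rack, a bystander: the same black block 110 x 52 x 40 mm, with only four red-capped tubes in a square at its -x end and six empty holes. Origin: centre of its underside
- gel_bottle: white pump bottle of hand gel, 64 mm across and 172 mm tall, standing; a bystander, origin: centre of its underside
- mask_box: white paper carton of face masks with a grey-green band, 115 x 200 x 75 mm; a bystander, origin: centre of its underside
- marker: white marker pen with a black cap, 133 mm long, 18 mm thick, lying; a bystander, origin: centre of its underside
- loose_tube: a single red-capped sample tube, 81 mm long, 16 mm thick, lying on the desk; a bystander, origin: centre of its underside
- stapler: black desk stapler, 125 mm long, 32 mm wide, 60 mm tall; a bystander, origin: centre of its underside

How it is judged (in metres and radians):
On the way, in this order (a step that is already met when the one before it is completed fails the run):
1. the lid, freed by the press, stands open (value of joint lid above 1.25 rad), for 0.2 s.
2. the full rack stands on the chamber floor and has been let go (x of full_rack in the frame of chamber_floor between -0.055 and 0.055 m and y of full_rack in the frame of chamber_floor between -0.065 and 0.065 m and z of full_rack in the frame of chamber_floor between -0.005 and 0.006 m and angle between full_rack's own z axis and vertical below 0.08 rad and contact force between the fingers and full_rack below 0.1 N and linear speed of full_rack below 0.03 m/s), for 0.2 s.
At the end, for the whole second after the job is handed in: The full rack stands upright (within 0.08 rad) at rest on the chamber floor, wholly inside the chamber (origin within 55 mm along x and 65 mm along y of the floor's centre, underside within 6 mm of the floor), and the lid is shut and held by its catch (angle within 0.015 rad of 0, still) (all of step 2 and value of joint lid between -0.015 and 0.015 rad and velocity of joint lid below 0.05 rad/s); the robot touches nothing.
It fails at once if the full rack is tipped (more than 0.5 rad from upright) (angle between full_rack's own z axis and vertical above 0.5 rad).
It fails at once if the full rack is dropped (falls at more than 0.45 m/s with no finger on it) (contact force between the fingers and full_rack below 0.1 N and linear speed of full_rack above 0.45 m/s).
It fails at once if the part-filled rack is moved (more than 25 mm) (distance of part_rack from where it was at the start of the episode above 0.025 m).
It fails at once if another thing on the desk is moved (more than 30 mm) (distance of any of gel_bottle, mask_box, marker, loose_tube, stapler from where it was at the start of the episode above 0.03 m).
It also fails if it takes over 72 s, if anything falls off the work surface, if the arm or the gripper's body presses on something with over 40 N, if the wrist force passes 120 N, or if a joint passes its speed limit or range.

## Working session

There is one attempt and no reset: what is moved stays moved. The work goes in short steps, Python scripts to look and compute and a tool call to move; the robot and the scene stay as the last step left them, time stands still between calls to the robot, and variables do not carry over. Pictures are saved under pics/ and viewed, at most 10 in all, crops included, and the job is handed in when it is done.

Besides the shell and the picture viewer there is one more tool, called after ">>>" as name([rows], argument=value, ...), one row to a line, values as JSON. apply_moves: Moves the arm, as the interface text tells. Scaled input: -1 to 1 covers 1000 mm each way for a shift and 90 degrees each way for a turn. Its arguments: {"type":"object","properties":{"targets":{"type":"array","items":{"type":"array","items":{"type":"number"}}},"newtons":{"type":"number"}},"required":["targets"]}

```bash
mkdir -p pics; ls
python3 - <<'E'
from plant import *
import cv2,numpy as np
s=get_state();print(s)
for n in("scene","side"):
    c=capture(n);np.savez(n+"0.npz",**c)
    cv2.imwrite(f"pics/{n}0.png",c["frame"][:,:,::-1]);print(n,c["camera_matrix"].tolist(),c["T"].round(3).tolist())
E
```

```text
pics
{'time_s': 0.0, 'joints': array([ 8.53187218e+01,  2.05922430e+01,  6.34933652e-01, -2.10352967e-02,
       -7.01377079e+01, -1.65088790e+01]), 'qd': array([ 0.00789593,  0.04816929, -0.05447708, -0.02775438, -0.01125393,
        0.02212289]), 'joint_torque': array([ 2.67234309e-04, -5.82714307e+01,  2.93051237e+01,  6.99689224e+00,
        6.91245645e-03, -1.57537174e-04]), 'tcp_pos': array([0.24381822, 0.62893111, 0.24461949]), 'eef_rot': array([ 1.79903280e+02, -8.04385939e-03, -2.11973138e+01]), 'contact_force': array([ 0.06087544,  1.03654606, -0.81243996]), 'moment': array([ 0.00957157, -0.08427669,  0.00498254]), 'gripper_force': 0.0, 'gripper_width': 0.08774686632695383}
scene [[377.8011195795176, 0.0, 320.3956789712262], [0.0, 377.8011195795176, 199.34875520116842], [0.0, 0.0, 1.0]] [[-0.771, 0.344, -0.537, 1.196], [0.637, 0.407, -0.655, 0.813], [-0.007, -0.846, -0.532, 0.766], [0.0, 0.0, 0.0, 1.0]]
side [[491.4811556760159, 0.0, 322.2071967792878], [0.0, 491.4811556760159, 199.46976036742808], [0.0, 0.0, 1.0]] [[0.92, -0.188, 0.344, 0.049], [-0.392, -0.486, 0.781, -1.107], [0.02, -0.853, -0.521, 0.832], [0.0, 0.0, 0.0, 1.0]]
```

View pics/scene0.png

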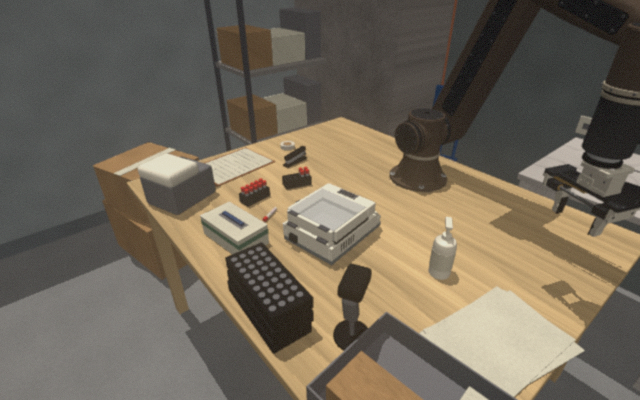

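View pics/side0.png

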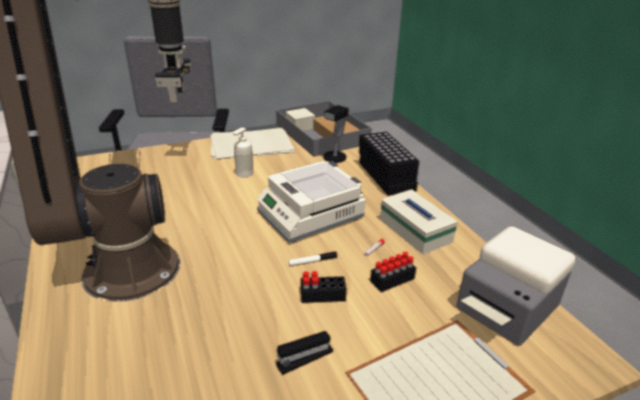

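The scene view shows the incubator at about (332,222) and the full rack at (254,191). In the side view the incubator is at (312,200) with its pad at (292,187) facing the robot, and the full rack is at (393,270). The part-filled rack is at (322,287).

```bash
cat > h.py <<'E'
import numpy as np,cv2
def cloud(c):
    v,u=np.mgrid[:400,:640];z=c["range_z"];K=c["camera_matrix"]
    p=np.stack([(u-K[0,2])/K[0,0]*z,(v-K[1,2])/K[1,1]*z,z],-1)
    w=p@c["T"][:3,:3].T+c["T"][:3,3];w[z<=0]=np.nan;return w
def rect(P):
    (c,s,a)=cv2.minAreaRect((P[:,:2]*1000).astype(np.float32));return np.round(c,1),np.round(s,1),round(a,1)
E
python3 - <<'E'
from h import *
for n,boxI,boxR,boxP in(("scene",(270,175,390,265),(235,172,275,208),(278,165,315,190)),("side",(250,155,370,240),(365,245,420,292),(296,265,350,305))):
    c=np.load(n+"0.npz");W=cloud(c);f=c["frame"].astype(int);red=(f[...,0]>110)&(f[...,1]<70)
    def sub(b,lo,hi,m=None):
        k=np.zeros((400,640),bool);k[b[1]:b[3],b[0]:b[2]]=1
        with np.errstate(all='ignore'):k&=(W[...,2]>lo)&(W[...,2]<hi)
        if m is not None:k&=m
        return W[k]
    for lab,b,lo,hi,m in(("lid",boxI,.1,.14,None),("inc body",boxI,.015,.14,None),("caps",boxR,.055,.08,red),("rack",boxR,.01,.08,None),("pcaps",boxP,.055,.08,red),("part",boxP,.01,.08,None)):
        P=sub(b,lo,hi,m);print(n,lab,len(P),*rect(P),"mean",P.mean(0).round(3),"zmax",P[:,2].max().round(3),"xy",P[:,:2].min(0).round(3),P[:,:2].max(0).round(3))
E
```

```text
scene lid 2886 [641.3  85.5] [416.  197.6] 10.3 mean [0.565 0.084 0.119] zmax 0.127 xy [ 0.423 -0.044] [0.837 0.191]
scene inc body 5365 [519.3   9.9] [618.7 367.4] 58.0 mean [0.571 0.082 0.089] zmax 0.127 xy [ 0.38  -0.318] [0.837 0.191]
scene caps 115 [ 617.3 -287. ] [93.2 33.9] 8.4 mean [ 0.619 -0.284  0.063] zmax 0.07 xy [ 0.569 -0.306] [ 0.663 -0.266]
scene rack 533 [ 651.6 -245.9] [190.8 134.7] 0.9 mean [ 0.623 -0.277  0.043] zmax 0.076 xy [ 0.557 -0.314] [ 0.746 -0.177]
scene pcaps 27 [ 401.3 -263.6] [27.1 29.8] 78.0 mean [ 0.403 -0.26   0.063] zmax 0.068 xy [ 0.384 -0.277] [ 0.417 -0.248]
scene part 408 [ 422.3 -338.8] [201.7 107.2] 83.2 mean [ 0.429 -0.269  0.036] zmax 0.069 xy [ 0.361 -0.435] [ 0.484 -0.233]
side lid 2921 [544.7  67.3] [230.1 203.8] 10.2 mean [0.532 0.048 0.119] zmax 0.128 xy [ 0.416 -0.05 ] [0.67  0.178]
side inc body 6136 [603.6 172. ] [452.9 450.5] 1.7 mean [0.517 0.033 0.086] zmax 0.128 xy [ 0.378 -0.059] [0.826 0.401]
side caps 345 [ 607.5 -295. ] [97.1 35.3] 8.8 mean [ 0.605 -0.296  0.063] zmax 0.071 xy [ 0.558 -0.319] [ 0.656 -0.272]
side rack 1234 [ 640.6 -257.3] [186.8 152.5] 68.4 mean [ 0.604 -0.297  0.043] zmax 0.071 xy [ 0.553 -0.326] [ 0.742 -0.154]
side pcaps 134 [ 391.3 -271.4] [33.3 35.5] 68.9 mean [ 0.389 -0.275  0.064] zmax 0.07 xy [ 0.37 -0.29] [ 0.408 -0.251]
side part 1158 [ 421.6 -279.5] [ 57.9 110.6] 72.5 mean [ 0.416 -0.289  0.039] zmax 0.07 xy [ 0.362 -0.323] [ 0.48  -0.243]
```

Run:
```python
from h import *
for n,b in(("scene",(270,175,390,265)),("side",(250,155,370,240))):
    c=np.load(n+"0.npz");W=cloud(c)
    with np.errstate(all='ignore'):k=((W[...,2]>.108)&(W[...,2]<.135)).astype(np.uint8)
    z=np.zeros_like(k);z[b[1]:b[3],b[0]:b[2]]=k[b[1]:b[3],b[0]:b[2]]
    z=cv2.morphologyEx(z,cv2.MORPH_OPEN,np.ones((3,3),np.uint8))
    m,l,s,_=cv2.connectedComponentsWithStats(z);i=1+s[1:,4].argmax();P=W[l==i]
    print(n,len(P),rect(P),np.median(P[:,2]))
    a=np.radians(10.2);R=np.array([[np.cos(a),np.sin(a)],[-np.sin(a),np.cos(a)]]);Q=P[:,:2]@R.T
    print(np.percentile(Q,[0,1,2,50,98,99,100],axis=0).round(3).tolist())
    f=c["frame"];g=f.max(2);q=(l==i)&(g<120);print("dark",q.sum());U=W[q];print(np.median(U,0))
```

```text
scene 2584 (array([546.6,  68.2]), array([222.9, 197.5]), 10.6) 0.12018899876716765
[[0.438, -0.128], [0.444, -0.125], [0.448, -0.122], [0.562, -0.018], [0.655, 0.067], [0.658, 0.067], [0.661, 0.069]]
dark 142
[0.6356774  0.05777309 0.12275575]
side 2663 (array([542.6,  67. ]), array([225.4, 203.7]), 10.0) 0.12096287182717058
[[0.433, -0.132], [0.436, -0.129], [0.436, -0.129], [0.533, -0.047], [0.647, 0.061], [0.65, 0.064], [0.658, 0.072]]
dark 97
[0.45861342 0.05298569 0.12399469]
```

>>> apply_moves([
  [0, 0, 0, -0.03, 0, 0, -0.07],
  [0, 0, 0, -0.03, 0, 0, -0.07],
  [0, 0, 0, 0, 0, 0, -0.07],
  [0, 0, 0, 0, 0, 0, -0.07],
  [0, 0, 0, 0, 0, 0, -0.07],
  [0, 0, 0, 0, 0, 0, 0],
])

```text
time_s: 0.6
tcp_pos: [0.2438, 0.6292, 0.3052]
eef_rot: [180.0, 0.0, 10.6]
contact_force: [-0.5, 1.4, 0.0]
gripper_width: 0.0535
gripper_force: 0.0
```

>>> apply_moves([
  [0, 0.0068, 0.0378, 0, 0, 0, 0],
  [0, 0.0068, 0.0378, 0, 0, 0, 0],
  [0, 0.0068, 0.0378, 0, 0, 0, 0],
  [0, 0.0068, 0.0378, 0, 0, 0, 0],
  [0, 0.0068, 0.0378, 0, 0, 0, 0],
  [0, 0.0068, 0.0378, 0, 0, 0, 0],
  [0, 0.0068, 0.0378, 0, 0, 0, 0],
  [0, 0.0068, 0.0378, 0, 0, 0, 0],
  [0, 0.0068, 0.0378, 0, 0, 0, 0],
  [0, 0.0068, 0.0378, 0, 0, 0, 0],
  [0, 0.0068, 0.0378, 0, 0, 0, 0],
  [0, 0.0068, 0.0378, 0, 0, 0, 0],
  [0, 0.0068, 0.0378, 0, 0, 0, 0],
  [0, 0.0068, 0.0378, 0, 0, 0, 0],
  [0, 0.0068, 0.0378, 0, 0, 0, 0],
  [0, 0.0068, 0.0378, 0, 0, 0, 0],
  [0, 0, 0, 0, 0, 0, 0],
  [0, 0, 0, 0, 0, 0, 0],
  [0, 0, 0, 0, 0, 0, 0],
])

```text
time_s: 2.18
tcp_pos: [0.4591, 0.0535, 0.3053]
eef_rot: [180.0, 0.0, 10.1]
contact_force: [-0.7, 0.5, -0.4]
gripper_width: 0.0003
gripper_force: 0.0
```

>>> apply_moves([
  [0, 0, 0.002, 0.038, 0, 0, 0],
  [0, 0, 0, 0.038, 0, 0, 0],
  [0, 0, 0, 0.038, 0, 0, 0],
  [0, 0, 0, 0.036, 0, 0, 0],
  [0, 0, 0, 0.012, 0, 0, 0],
  [0, 0, 0, 0, 0, 0, 0],
  [0, 0, 0, 0, 0, 0, 0],
])

```text
time_s: 2.77
tcp_pos: [0.4594, 0.0528, 0.1436]
eef_rot: [180.0, 0.1, 10.4]
contact_force: [0.4, -0.8, -0.0]
gripper_width: 0.0002
gripper_force: 0.0
```

>>> apply_moves([
  [0, 0, 0, 0.003, 0, 0, 0],
  [0, 0, 0, 0.003, 0, 0, 0],
  [0, 0, 0, 0.002, 0, 0, 0],
  [0, 0, 0, 0, 0, 0, 0],
  [0, 0, 0, 0, 0, 0, 0],
])

```text
time_s: 3.18
tcp_pos: [0.4603, 0.0523, 0.1363]
eef_rot: [-180.0, -0.1, 10.3]
contact_force: [-0.1, 1.6, 2.4]
gripper_width: 0.0001
gripper_force: 1.3
```

>>> apply_moves([
  [0, 0, 0, 0.002, 0, 0, 0],
  [0, 0, 0, 0.001, 0, 0, 0],
  [0, 0, 0, 0.001, 0, 0, 0],
  [0, 0, 0, 0, 0, 0, 0],
  [0, 0, 0, 0, 0, 0, 0],
])

```text
time_s: 3.6
tcp_pos: [0.46, 0.0521, 0.1332]
eef_rot: [-180.0, -0.1, 10.3]
contact_force: [-8.5, 3.8, 21.0]
gripper_width: 0.0001
gripper_force: 10.8
```

>>> apply_moves([
  [0, 0, 0, -0.04, 0, 0, 0],
  [0, 0, 0, -0.04, 0, 0, 0],
  [0, 0, 0, -0.04, 0, 0, 0],
  [0, 0, 0, -0.04, 0, 0, 0],
  [0, 0, 0, -0.04, 0, 0, 0],
  [0, 0, 0, -0.04, 0, 0, 0],
  [0, 0, 0, -0.04, 0, 0, 0],
  [0, 0, 0, -0.03, 0, 0, 0],
  [1, 0.0087, 0.0364, 0, 0, 0, 0],
  [1, 0.0087, 0.0364, 0, 0, 0, 0],
  [1, 0.0087, 0.0364, 0, 0, 0, 0],
  [1, 0.0087, 0.0364, 0, 0, 0, 0],
  [1, 0.0087, 0.0364, 0, 0, 0, 0],
  [1, 0.0087, 0.0364, 0, 0, 0, 0],
  [1, 0.0087, 0.0364, 0, 0, 0, 0],
  [1, 0.0087, 0.0364, 0, 0, 0, 0],
  [1, 0.0087, 0.0364, 0, 0, 0, 0],
  [1, 0.0087, 0.0364, 0, 0, 0, 0],
])

```text
time_s: 5.1
tcp_pos: [0.6106, -0.293, 0.4407]
eef_rot: [-180.0, 0.1, 10.3]
contact_force: [0.9, 1.1, 1.5]
gripper_width: 0.0616
gripper_force: 0.0
```

>>> apply_moves([
  [1, 0, 0, 0.04, 0, 0, 0],
  [1, 0, 0, 0.04, 0, 0, 0],
  [1, 0, 0, 0.04, 0, 0, 0],
  [1, 0, 0, 0.04, 0, 0, 0],
  [1, 0, 0, 0.04, 0, 0, 0],
  [1, 0, 0, 0, 0, 0, 0],
  [1, 0, 0, 0, 0, 0, 0],
])

```text
time_s: 5.68
tcp_pos: [0.6092, -0.2909, 0.2397]
eef_rot: [-179.9, 0.3, 10.3]
contact_force: [0.3, -0.7, 0.3]
gripper_width: 0.0877
gripper_force: 0.0
```

Run:
```python
from plant import *
from h import *
a=[]
for n in("wrist","side"):
    c=capture(n);np.savez(n+"1.npz",**c);a.append(c["frame"][:,:,::-1])
cv2.imwrite("pics/c1.png",cv2.resize(np.vstack(a),(480,600)))
c=np.load("wrist1.npz");W=cloud(c);f=c["frame"].astype(int);red=(f[...,0]>110)&(f[...,1]<70)
with np.errstate(all='ignore'):
  for lab,m in(("caps",red&(W[...,2]>.06)),("block",(f.max(2)<70)&(W[...,2]>.03)&(W[...,2]<.05))):
    z=cv2.morphologyEx(m.astype(np.uint8),cv2.MORPH_CLOSE,np.ones((15,15)))
    k,l,s,ce=cv2.connectedComponentsWithStats(z)
    for i in range(1,k):
        if s[i,4]>300:
            P=W[(l==i)&m];print(lab,s[i],rect(P),np.median(P[:,2]))
print(get_state()["tcp_pos"],get_state()["eef_rot"])
```

```text
caps [ 299  126   42  100 3542] (array([ 611.5, -291. ]), array([97.5, 36.7]), 7.6) 0.06624503773375656
block [465   0  13  58 489] (array([ 773. , -407.2]), array([53.2,  2.1]), 20.1) 0.04184573060621444
block [ 46 106  22  64 561] (array([599.8, -24.1]), array([62.7,  3.5]), 9.8) 0.04380937407981986
block [ 260  279   60   36 1316] (array([ 447.3, -285. ]), array([50.5, 59.6]), 71.7) 0.04070669771042834
[ 0.61166723 -0.29149924  0.24442112] [ 1.79869253e+02 -1.40244257e-01  1.03308124e+01]
```

View pics/c1.png

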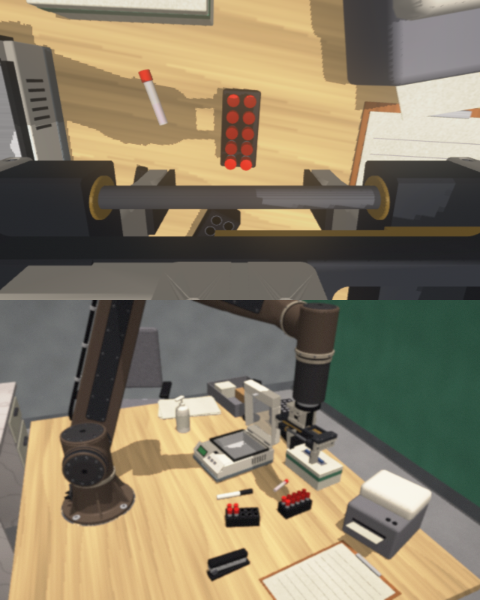

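The lid stands open (side view, (260,405) in the combined picture). The wrist view shows the full rack at about (240,130), centred at (0.611, -0.291) with a yaw near 8°. I'm descending to grasp it.

>>> apply_moves([
  [1, 0, 0, 0.036, 0, 0, 0.022],
  [1, 0, 0, 0.036, 0, 0, 0],
  [1, 0, 0, 0.036, 0, 0, 0],
  [1, 0, 0, 0.036, 0, 0, 0],
  [1, 0, 0, 0.03, 0, 0, 0],
  [1, 0, 0, 0.02, 0, 0, 0],
  [1, 0, 0, 0.014, 0, 0, 0],
  [1, 0, 0, 0.004, 0, 0, 0],
  [1, 0, 0, 0, 0, 0, 0],
  [1, 0, 0, 0, 0, 0, 0],
])

```text
time_s: 6.62
tcp_pos: [0.6124, -0.2912, 0.0321]
eef_rot: [179.9, -0.2, 8.4]
contact_force: [-0.2, -0.2, -0.5]
gripper_width: 0.0877
gripper_force: 0.0
```

>>> apply_moves([
  [0, 0, 0, 0, 0, 0, 0],
  [0, 0, 0, 0, 0, 0, 0],
  [0, 0, 0, 0, 0, 0, 0],
  [0, 0, 0, 0, 0, 0, 0],
  [0, 0, 0, 0, 0, 0, 0],
  [0, 0, 0, 0, 0, 0, 0],
  [0, 0, 0, 0, 0, 0, 0],
  [0, 0, 0, 0, 0, 0, 0],
], newtons=25)

```text
time_s: 7.28
tcp_pos: [0.6104, -0.2908, 0.0297]
eef_rot: [180.0, 0.0, 8.3]
contact_force: [-1.2, 0.5, 3.1]
gripper_width: 0.0519
gripper_force: 24.9
```

>>> apply_moves([
  [0, 0, 0, -0.01, 0, 0, 0],
  [0, 0, 0, -0.03, 0, 0, -0.022],
  [0, 0, 0, -0.04, 0, 0, 0],
  [0, 0, 0, -0.04, 0, 0, 0],
  [0, 0, 0, -0.04, 0, 0, 0],
  [0, 0, 0, -0.02, 0, 0, 0],
  [0, 0, 0, 0, 0, 0, 0],
  [0, 0, 0, 0, 0, 0, 0],
])

```text
time_s: 7.95
tcp_pos: [0.6107, -0.2906, 0.2114]
eef_rot: [180.0, -0.2, 10.3]
contact_force: [-0.7, -0.0, -2.9]
gripper_width: 0.0519
gripper_force: 24.9
```

Run:
```python
from plant import *
from h import *
a=np.radians(10.2);R=np.array([[np.cos(a),np.sin(a)],[-np.sin(a),np.cos(a)]])
for n in("scene","side"):
    c=capture(n);W=cloud(c)
    cv2.imwrite(f"pics/{n}2.png",c["frame"][:,:,::-1])
    q=W.copy();q[...,:2]=W[...,:2]@R.T
    with np.errstate(all='ignore'):
        fl=(abs(q[...,0]-.555)<.12)&(abs(q[...,1]+.03)<.12)
        for lab,lo,hi in(("floor",.019,.032),("seal",.074,.086)):
            k=fl&(W[...,2]>lo)&(W[...,2]<hi)
            if lab=="floor":k&=(abs(q[...,0]-.555)<.09)&(abs(q[...,1]+.03)<.095)
            k=cv2.morphologyEx(k.astype(np.uint8),cv2.MORPH_OPEN,np.ones((2,2),np.uint8))>0
            P=q[k];print(n,lab,len(P),np.percentile(P,[1,3,50,97,99],axis=0).round(3).tolist(),rect(W[k]))
print(get_state()["tcp_pos"],get_state()["eef_rot"])
```

```text
scene floor 259 [[0.482, -0.048, 0.022], [0.484, -0.045, 0.023], [0.519, -0.002, 0.026], [0.621, 0.062, 0.082], [0.634, 0.062, 0.083]] (array([534.9, 119.5]), array([192.2,  57.7]), 47.0)
scene seal 239 [[0.436, -0.052, 0.068], [0.478, -0.045, 0.07], [0.504, 0.063, 0.077], [0.646, 0.068, 0.083], [0.653, 0.068, 0.084]] (array([522.1, 138.2]), array([213.7, 104.8]), 42.7)
side floor 658 [[nan, nan, nan], [nan, nan, nan], [nan, nan, nan], [nan, nan, nan], [nan, nan, nan]] (array([554.9,  66.8]), array([158.2, 188.2]), 10.6)
side seal 737 [[nan, nan, nan], [nan, nan, nan], [nan, nan, nan], [nan, nan, nan], [nan, nan, nan]] (array([561.1,  67.5]), array([184.9, 195.8]), 9.7)
[ 0.60939929 -0.29029783  0.20824165] [-1.79915194e+02  1.08197893e-01  1.02922135e+01]
```

View pics/side2.png

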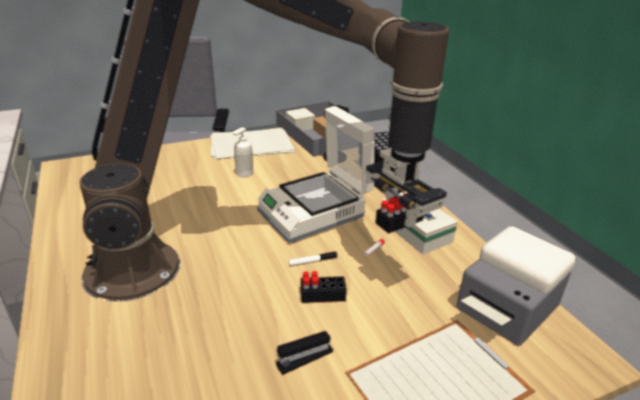

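The side view shows the rack gripped level at (392,212), with the chamber open at (318,190) and its lid up at (350,140). I'll check where the wrist camera sits before passing near the lid.

Run:
```python
from h import *
c=np.load("wrist1.npz");print(c["T"].round(3)); d=c["T"][:3,3]-[.6117,-.2915,.2444]
a=np.radians(10.3);print(d[0]*np.cos(a)+d[1]*np.sin(a),-d[0]*np.sin(a)+d[1]*np.cos(a),d[2])
from plant import *;print(get_state()["joints"])
```

```text
[[ 0.178 -0.952 -0.25   0.675]
 [-0.984 -0.172 -0.045 -0.279]
 [-0.     0.254 -0.967  0.379]
 [ 0.     0.     0.     1.   ]]
0.06481352912898439 0.0005503624806486446 0.1345041582238668
[-8.98854116e+00  2.19597771e+01 -2.14293625e+00 -4.85069826e-02
 -6.60274262e+01  1.09300433e+02]
```

>>> apply_moves([
  [0, 0, 0, 0, 0, 0, 0.079],
  [0, 0, 0, 0, 0, 0, 0.079],
  [0, 0, 0, 0, 0, 0, 0.079],
  [0, 0, 0, 0, 0, 0, 0.079],
  [0, 0, 0, 0, 0, 0, 0.079],
  [0, 0, 0, 0, 0, 0, 0.079],
  [0, 0, 0, 0, 0, 0, 0.079],
  [0, 0, 0, 0, 0, 0, 0.079],
  [0, 0, 0, 0, 0, 0, 0.079],
  [0, 0, 0, 0, 0, 0, 0.079],
  [0, 0, 0, 0, 0, 0, 0.079],
  [0, 0, 0, 0, 0, 0, 0.079],
  [0, 0, 0, 0, 0, 0, 0.079],
  [0, 0, 0, 0, 0, 0, 0.079],
  [0, 0, 0, 0, 0, 0, 0.079],
  [0, 0, 0, 0, 0, 0, 0.079],
  [0, 0, 0, 0, 0, 0, 0.079],
  [0, 0, 0, 0, 0, 0, 0.079],
  [0, 0, 0, 0, 0, 0, 0.079],
  [0, 0, 0, 0, 0, 0, 0.079],
])

```text
time_s: 9.72
tcp_pos: [0.6094, -0.2904, 0.207]
eef_rot: [179.8, -0.1, -132.3]
contact_force: [-0.4, 0.2, -3.1]
gripper_width: 0.0518
gripper_force: 24.9
```

>>> apply_moves([
  [0, 0, 0, 0, 0, 0, 0.079],
  [0, 0, 0, 0, 0, 0, 0.079],
  [0, 0, 0, 0, 0, 0, 0.079],
  [0, 0, 0, 0, 0, 0, 0.079],
  [0, 0, 0, 0, 0, 0, 0.079],
  [0, 0, 0, 0, 0, 0, 0.025],
  [0, 0, 0, 0, 0, 0, 0],
  [0, 0, 0, 0, 0, 0, 0],
])

```text
time_s: 10.38
tcp_pos: [0.6097, -0.2905, 0.2077]
eef_rot: [179.9, -0.2, -169.6]
contact_force: [-0.6, 0.2, -2.4]
gripper_width: 0.0519
gripper_force: 24.9
```

>>> apply_moves([
  [0, -0.003, 0.02, 0, 0, 0, 0],
  [0, 0, 0.03, 0, 0, 0, 0],
  [0, 0, 0.032, 0, 0, 0, 0],
  [0, 0, 0.032, 0, 0, 0, 0],
  [0, 0, 0.032, 0, 0, 0, 0],
  [0, 0, 0.032, 0, 0, 0, 0],
  [0, 0, 0.032, 0, 0, 0, 0],
  [0, 0, 0.032, 0, 0, 0, 0],
  [0, 0, 0.032, 0, 0, 0, 0],
  [0, 0, 0.03, 0, 0, 0, 0],
  [0, 0, 0.03, 0, 0, 0, 0],
  [0, 0, 0.03, 0, 0, 0, 0],
  [0, 0, 0, 0, 0, 0, 0],
  [0, 0, 0, 0, 0, 0, 0],
])

```text
time_s: 11.55
tcp_pos: [0.5477, 0.0693, 0.2091]
eef_rot: [-180.0, -0.0, -169.4]
contact_force: [0.8, 0.6, -2.6]
gripper_width: 0.0524
gripper_force: 24.9
```

Run:
```python
from plant import *
from h import *
a=[capture(n)["frame"][:,:,::-1] for n in("scene","side")]
cv2.imwrite("pics/c3.png",np.vstack([a[0][130:330,220:520],a[1][60:260,180:480]]))
s=get_state();print(s["tcp_pos"],s["eef_rot"],s["contact_force"])
```

```text
[0.54792853 0.06771907 0.20914081] [-1.79981860e+02 -5.29881843e-02 -1.69600882e+02] [ 0.24893847  0.54440111 -1.34611006]
```

View pics/c3.png

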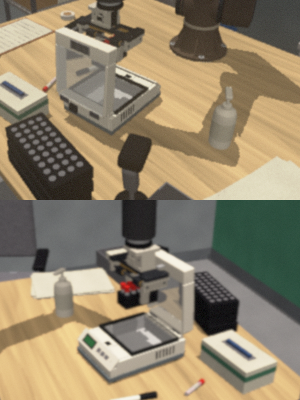

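The crops show the rack hanging over the chamber, in front of the open lid and clear of it. I'm lowering it now.

>>> apply_moves([
  [0, 0, 0, 0.02, 0, 0, 0],
  [0, 0, 0, 0.025, 0, 0, 0],
  [0, 0, 0, 0.025, 0, 0, 0],
  [0, 0, 0, 0.025, 0, 0, 0],
  [0, 0, 0, 0.02, 0, 0, 0],
  [0, 0, 0, 0.015, 0, 0, 0],
  [0, 0, 0, 0.01, 0, 0, 0],
  [0, 0, 0, 0.005, 0, 0, 0],
  [0, 0, 0, 0.003, 0, 0, 0],
  [0, 0, 0, 0, 0, 0, 0],
  [0, 0, 0, 0, 0, 0, 0],
  [0, 0, 0, 0, 0, 0, 0],
])

```text
time_s: 12.65
tcp_pos: [0.5488, 0.0681, 0.0625]
eef_rot: [180.0, 0.1, -169.7]
contact_force: [-0.3, 0.1, -2.3]
gripper_width: 0.052
gripper_force: 24.9
```

>>> apply_moves([
  [0, 0, 0, 0.002, 0, 0, 0],
  [0, 0, 0, 0.002, 0, 0, 0],
  [0, 0, 0, 0, 0, 0, 0],
  [0, 0, 0, 0, 0, 0, 0],
  [0, 0, 0, 0, 0, 0, 0],
])

```text
time_s: 13.07
tcp_pos: [0.5482, 0.068, 0.0576]
eef_rot: [-180.0, 0.0, -169.7]
contact_force: [0.2, -0.6, -2.1]
gripper_width: 0.0521
gripper_force: 24.9
```

>>> apply_moves([
  [0, 0, 0, 0.001, 0, 0, 0],
  [0, 0, 0, 0.001, 0, 0, 0],
  [0, 0, 0, 0.0005, 0, 0, 0],
  [0, 0, 0, 0, 0, 0, 0],
  [0, 0, 0, 0, 0, 0, 0],
  [0, 0, 0, 0, 0, 0, 0],
])

```text
time_s: 13.57
tcp_pos: [0.5482, 0.0679, 0.0551]
eef_rot: [-180.0, -0.0, -169.7]
contact_force: [-0.1, 0.1, -3.0]
gripper_width: 0.052
gripper_force: 24.9
```

>>> apply_moves([
  [0, 0, 0, 0.001, 0, 0, 0],
  [0, 0, 0, 0.0005, 0, 0, 0],
  [0, 0, 0, 0, 0, 0, 0],
  [0, 0, 0, 0, 0, 0, 0],
  [0, 0, 0, 0, 0, 0, 0],
])

```text
time_s: 13.98
tcp_pos: [0.5483, 0.068, 0.0547]
eef_rot: [-180.0, 0.0, -169.7]
contact_force: [-4.2, -0.6, 8.5]
gripper_width: 0.0521
gripper_force: 24.9
```

>>> apply_moves([
  [0.85, 0, 0, -0.0005, 0, 0, 0],
  [0.85, 0, 0, 0, 0, 0, 0],
  [0.85, 0, 0, 0, 0, 0, 0],
  [0.85, 0, 0, 0, 0, 0, 0],
  [0.85, 0, 0, 0, 0, 0, 0],
])

```text
time_s: 14.4
tcp_pos: [0.5483, 0.0679, 0.054]
eef_rot: [-180.0, -0.0, -169.7]
contact_force: [-0.6, 0.0, 0.3]
gripper_width: 0.0737
gripper_force: 0.0
```

>>> apply_moves([
  [0.85, 0, 0, -0.01, 0, 0, 0],
  [0.85, 0, 0, -0.02, 0, 0, 0],
  [0.85, 0, 0, -0.04, 0, 0, 0],
  [0.85, 0, 0, -0.04, 0, 0, 0],
  [0.85, 0, 0, -0.04, 0, 0, 0],
  [0.85, 0, 0, -0.04, 0, 0, 0],
  [0.85, 0, 0, -0.04, 0, 0, 0],
  [0.85, 0, 0, -0.04, 0, 0, 0],
  [0, 0, 0, -0.03, 0, 0, 0],
  [0, 0, 0, 0, 0, 0, 0],
  [0, 0, 0, 0, 0, 0, 0],
])

```text
time_s: 15.32
tcp_pos: [0.5486, 0.068, 0.3571]
eef_rot: [179.9, 0.3, -169.7]
contact_force: [-0.1, -0.8, -1.2]
gripper_width: 0.0598
gripper_force: 0.0
```

Run:
```python
from plant import *
from h import *
a=np.radians(10.2);R=np.array([[np.cos(a),np.sin(a)],[-np.sin(a),np.cos(a)]])
F=[]
for n in("side","wrist"):
    c=capture(n);W=cloud(c);f=c["frame"].astype(int);F.append(c["frame"][:,:,::-1])
    q=W.copy();q[...,:2]=W[...,:2]@R.T-[.5397,-.0304]
    with np.errstate(all='ignore'):
        k=(f[...,0]>100)&(f[...,1]<70)&(abs(q[...,0])<.14)&(abs(q[...,1])<.1)
        if k.sum()>20:print(n,"caps in inc",k.sum(),np.percentile(q[k],[2,50,98],axis=0).round(3).tolist(),rect(W[k]))
        k=(q[...,2]>.1)&(q[...,2]<.32)&(q[...,0]>.05)&(q[...,0]<.19)&(abs(q[...,1])<.105)
        if k.sum()>20:
            P=q[k];print(n,"lid",len(P),np.percentile(P,[2,50,98],axis=0).round(3).tolist())
            T=P[P[:,2]>.22];print("  upper lid",len(T),np.percentile(T,[2,10,50,90,98],axis=0).round(3).tolist())
cv2.imwrite("pics/c4.png",np.hstack([F[0][60:360,200:500],cv2.resize(F[1],(480,300))]))
s=get_state();print(s["tcp_pos"],s["eef_rot"],s["joints"])
```

```text
side caps in inc 286 [[-0.038, -0.021, 0.036], [0.008, -0.007, 0.088], [0.058, 0.085, 0.095]] (array([553.7, 105.1]), array([147.8,  97.2]), 78.8)
side lid 2812 [[0.097, -0.1, 0.105], [0.125, -0.006, 0.205], [0.146, 0.093, 0.298]]
  upper lid 1187 [[0.095, -0.1, 0.222], [0.098, -0.097, 0.229], [0.105, -0.03, 0.278], [0.131, 0.073, 0.297], [0.137, 0.091, 0.299]]
wrist lid 3625 [[0.078, -0.069, 0.135], [0.141, -0.001, 0.171], [0.143, 0.069, 0.278]]
  upper lid 458 [[0.077, -0.053, 0.253], [0.078, -0.038, 0.255], [0.085, -0.001, 0.276], [0.101, 0.019, 0.278], [0.102, 0.049, 0.278]]
[0.54758452 0.06783805 0.35387399] [ 1.79980778e+02 -3.37277859e-02 -1.69692045e+02] [ 2.73836288e+01  5.88901071e+00 -4.57719375e+00 -2.87540433e-02
 -7.95603936e+01 -1.07070462e+02]
```

View pics/c4.png

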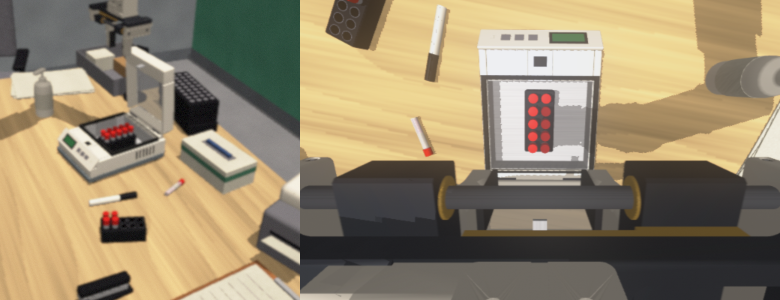

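The rack stands upright on the chamber floor, at (118,130) in the side crop and (540,122) in the wrist crop, well inside the walls. The lid is still open. Next I'll plan the closing arc and check for obstacles behind the lid.

Run:
```python
from plant import *
from h import *
a=np.radians(10.2);R=np.array([[np.cos(a),np.sin(a)],[-np.sin(a),np.cos(a)]])
for n in("scene0","side0"):
    q=cloud(np.load(n+".npz"));q=np.concatenate([q[...,:2]@R.T-[.5397,-.0304],q[...,2:]],-1)
    with np.errstate(all='ignore'):
        k=(q[...,0]>.125)&(q[...,0]<.32)&(abs(q[...,1])<.15)&(q[...,2]>.08)&(q[...,2]<.4)
    if k.sum():print(n,k.sum(),np.percentile(q[k],[1,50,99],axis=0).round(3).tolist())
t=np.linspace(1.5,0,21);r,h=.195,.042
x=.115-r*np.cos(t)+h*np.sin(t)+.0095;z=.08+r*np.sin(t)+h*np.cos(t)+.019
print("start TCP inc",x[0],z[0],"end",x[-1],z[-1])
print(np.c_[-np.diff(x),-np.diff(z)].round(4).tolist())
s=get_state();print(R@s["tcp_pos"][:2]-[.5397,-.0304],s["tcp_pos"][2])
```

```text
scene0 625 [[0.126, -0.058, 0.082], [0.304, 0.029, 0.118], [0.32, 0.143, 0.121]]
side0 691 [[0.262, -0.049, 0.082], [0.293, 0.009, 0.113], [0.32, 0.144, 0.122]]
start TCP inc 0.15260103511216824 0.2964824848578342 end -0.07050000000000001 0.141
[[0.0149, -0.0016], [0.015, -0.0004], [0.0149, 0.0007], [0.0148, 0.0018], [0.0147, 0.0029], [0.0144, 0.004], [0.0141, 0.0051], [0.0136, 0.0061], [0.0132, 0.0071], [0.0126, 0.0081], [0.0119, 0.009], [0.0112, 0.0099], [0.0105, 0.0107], [0.0096, 0.0114], [0.0087, 0.0121], [0.0078, 0.0128], [0.0068, 0.0133], [0.0058, 0.0138], [0.0048, 0.0142], [0.0037, 0.0145]]
[0.01124336 0.00019705] 0.35387399069381337
```

>>> apply_moves([
  [0, -0.03, 0, -0.01, 0, 0, 0],
  [0, -0.04, 0, 0, 0, 0, 0],
  [0, -0.04, 0, 0, 0, 0, 0],
  [0, -0.04, 0, 0, 0, 0, 0],
  [0, -0.02, 0, 0, 0, 0, 0],
  [0, 0, 0, 0.03, 0, 0, 0],
  [0, 0, 0, 0.03, 0, 0, 0],
  [0, 0, 0, 0.01, 0, 0, 0],
  [0, 0, 0, 0, 0, 0, 0],
  [0, 0, 0, 0, 0, 0, 0],
])

```text
time_s: 16.25
tcp_pos: [0.7153, 0.0981, 0.294]
eef_rot: [-179.9, -0.1, -169.7]
contact_force: [-0.2, -0.2, 1.3]
gripper_width: 0.0004
gripper_force: 0.0
```

>>> apply_moves([
  [0, 0.01, 0, 0, 0, 0, 0],
  [0, 0.01, 0, 0, 0, 0, 0],
  [0, 0, 0, 0, 0, 0, 0],
])

```text
time_s: 16.5
tcp_pos: [0.6954, 0.0947, 0.2976]
eef_rot: [180.0, 0.2, -169.7]
contact_force: [1.1, -0.4, 0.8]
gripper_width: 0.0004
gripper_force: 0.0
```

Run:
```python
from plant import *
from h import *
a=np.radians(10.2);R=np.array([[np.cos(a),np.sin(a)],[-np.sin(a),np.cos(a)]])
s=get_state();print(R@s["tcp_pos"][:2]-[.5397,-.0304],s["tcp_pos"][2],s["eef_rot"],s["contact_force"])
```

```text
[0.16145147 0.00041635] 0.2975812625515634 [ 179.98407717    0.22703087 -169.66753831] [ 1.1275051  -0.37819409  0.79907565]
```

>>> apply_moves([
  [0, 0.009, 0, 0, 0, 0, 0],
  [0, 0.0149, 0, -0.001, 0, 0, 0],
  [0, 0.015, 0, 0, 0, 0, 0],
  [0, 0.0149, 0, 0.0007, 0, 0, 0],
  [0, 0.0148, 0, 0.0018, 0, 0, 0],
  [0, 0.0147, 0, 0.0029, 0, 0, 0],
  [0, 0.0144, 0, 0.004, 0, 0, 0],
  [0, 0.0141, 0, 0.0051, 0, 0, 0],
  [0, 0.0136, 0, 0.0061, 0, 0, 0],
  [0, 0.0132, 0, 0.0071, 0, 0, 0],
  [0, 0, 0, 0, 0, 0, 0],
])

```text
time_s: 17.42
tcp_pos: [0.5579, 0.0698, 0.2687]
eef_rot: [179.9, 0.1, -169.7]
contact_force: [-0.3, -0.1, -0.3]
gripper_width: 0.0003
gripper_force: 0.6
```

Run:
```python
from plant import *
from h import *
a=np.radians(10.2);R=np.array([[np.cos(a),np.sin(a)],[-np.sin(a),np.cos(a)]])
s=get_state();print(R@s["tcp_pos"][:2]-[.5397,-.0304],s["tcp_pos"][2],s["contact_force"])
a=[capture(n)["frame"][:,:,::-1] for n in("scene","side")]
cv2.imwrite("pics/c5.png",np.hstack([a[0][130:330,220:520],a[1][60:260,180:480]]))
```

```text
[0.02174545 0.00027176] 0.2687056296961748 [-0.30250465 -0.13283346 -0.26258884]
```

View pics/c5.png

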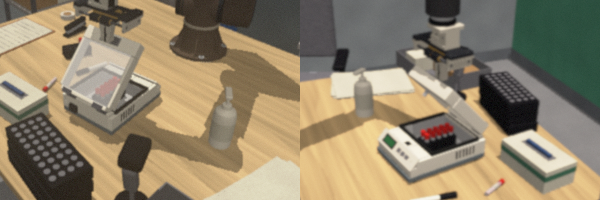

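The lid follows the finger and is about halfway down in both crops. I'm continuing the arc.

>>> apply_moves([
  [0, 0.0126, 0, 0.0081, 0, 0, 0],
  [0, 0.0119, 0, 0.009, 0, 0, 0],
  [0, 0.0112, 0, 0.0099, 0, 0, 0],
  [0, 0.0105, 0, 0.0107, 0, 0, 0],
  [0, 0.0096, 0, 0.0114, 0, 0, 0],
  [0, 0.0087, 0, 0.0121, 0, 0, 0],
  [0, 0.0078, 0, 0.0128, 0, 0, 0],
  [0, 0.0068, 0, 0.0133, 0, 0, 0],
  [0, 0.0058, 0, 0.0138, 0, 0, 0],
  [0, 0.0048, 0, 0.0142, 0, 0, 0],
  [0, 0.0037, 0, 0.0135, 0, 0, 0],
  [0, 0.005, 0, 0, 0, 0, 0],
  [0, 0, 0, 0, 0, 0, 0],
])

```text
time_s: 18.6
tcp_pos: [0.4625, 0.0523, 0.1389]
eef_rot: [-180.0, -0.0, -169.7]
contact_force: [-2.2, -0.4, 3.2]
gripper_width: 0.0002
gripper_force: 1.5
```

>>> apply_moves([
  [0, 0, 0, 0.002, 0, 0, 0],
  [0, 0, 0, 0.002, 0, 0, 0],
  [0, 0, 0, 0.001, 0, 0, 0],
  [0, 0, 0, 0, 0, 0, 0],
  [0, 0, 0, 0, 0, 0, 0],
])

```text
time_s: 19.02
tcp_pos: [0.4626, 0.0523, 0.1337]
eef_rot: [-180.0, -0.0, -169.7]
contact_force: [-2.4, 0.2, 3.6]
gripper_width: 0.0007
gripper_force: 1.7
```

>>> apply_moves([
  [0, 0, 0, 0.001, 0, 0, 0],
  [0, 0, 0, 0.0005, 0, 0, 0],
  [0, 0, 0, 0, 0, 0, 0],
  [0, 0, 0, 0, 0, 0, 0],
])

```text
time_s: 19.35
tcp_pos: [0.4627, 0.0523, 0.1332]
eef_rot: [-180.0, 0.0, -169.7]
contact_force: [-7.7, 0.3, 16.2]
gripper_width: 0.001
gripper_force: 8.3
```

Force has risen to 16 N, so the lid is at its stop. I'll release slowly first, then retreat.

>>> apply_moves([
  [0, 0, 0, -0.004, 0, 0, 0],
  [0, 0, 0, -0.006, 0, 0, 0],
  [0, 0, 0, -0.02, 0, 0, 0],
  [0, 0, 0, -0.04, 0, 0, 0],
  [0, 0, 0, -0.04, 0, 0, 0],
  [0, 0, 0, -0.04, 0, 0, 0],
  [0, 0, 0, -0.04, 0, 0, 0],
  [0, 0, 0, -0.04, 0, 0, 0],
  [0, 0, 0, -0.04, 0, 0, 0],
  [0, 0, 0, 0, 0, 0, 0],
  [0, 0, 0, 0, 0, 0, 0],
  [0, 0, 0, 0, 0, 0, 0],
  [0, 0, 0, 0, 0, 0, 0],
  [0, 0, 0, 0, 0, 0, 0],
  [0, 0, 0, 0, 0, 0, 0],
])

```text
time_s: 20.6
tcp_pos: [0.4624, 0.0523, 0.4011]
eef_rot: [-180.0, -0.1, -169.7]
contact_force: [0.4, 0.5, -0.3]
gripper_width: 0.0005
gripper_force: 0.0
```

Run:
```python
from plant import *
from h import *
c=capture("side");W=cloud(c)
cv2.imwrite("pics/s6.png",c["frame"][:,:,::-1][60:360,150:550])
W0=cloud(np.load("side0.npz"))
print("pad z now/then",[np.nanmedian(w[183:190,288:296,2]).round(4) for w in(W,W0)])
```

```text
pad z now/then [np.float64(0.1238), np.float64(0.1235)]
```

View pics/s6.png

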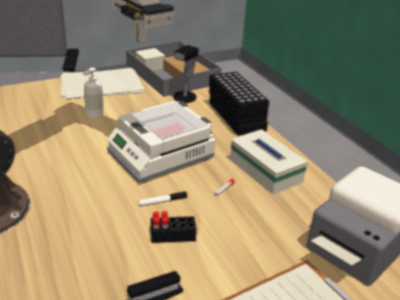

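The lid is shut and holding at (165,135), with the rack visible through its window. The pad height matches the start, and the other items haven't moved.

```bash
python3 -c "
from plant import *
print(close_job())"
```

```text
the job is handed in; nothing more can be done
None
```

I handed the job in: the full rack stands in the incubator chamber, the lid is shut and held by its catch, and the other items on the desk look unmoved in the last picture; the hand-in gave no verdict.

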